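Nip up the gland nut on the sampling manifold

TASK

Set the adjustable wrench that lies loosely round the gland nut by rolling its worm with a fingertip, gently, until the jaws just fit the nut; then use the wrench handle to tighten the nut clockwise by a sixth of a turn (60 degrees). Do not push the jaw or the nut with the fingers, leave the wrench flat on the plate with its jaws on the nut, and do not disturb the bottle, the beaker or the balance.

Things in the scene. Friction and masses are not known exactly. Their poses are not given: they have to be found in the camera images.
- nut_top (a point): centre of the top face of the steel hexagonal gland nut, on its upright turning axis. The nut is 24 mm across flats, 27.7 mm across corners, 15 mm high and stands on a flat plate; a brass stub 11 mm across rises 2 mm above it. It turns stiffly (about 0.3 N m) and stays where it is left
- plate_top (a point): point on the flat top of the dark grey manifold plate (270 x 260 mm), under the nut on its axis, 15 mm below nut_top. The plate's height over the bench varies by some mm from start to start. The only other tall thing on it is a brass gauge, 56 mm across and 20 mm high, 104 mm from the nut
- nut (a joint): turn of the nut in rad, 0 at the start, growing clockwise seen from above (tightening)
- wrench_grip (a point): centre of the handle of the loose steel adjustable wrench, half-way up: 6 mm above the plate, 130 mm from the nut's axis. x runs along the wrench from the jaws to the handle's end, z up. The handle is a straight bar 20 mm wide, 12 mm high, from 58 mm before to 70 mm beyond this point
- jaw_mid (a point): point of the wrench between its jaws, 7 mm above the plate, on the nut's axis within a few mm; axes as wrench_grip. The wrench is 214 mm long, 0.6 kg, head 14 mm high; it lies flat, jaws loosely round the nut. Fixed jaw on its -y side, sliding jaw on +y. The throat is closed towards the handle: pushing the wrench towards -x seats it on the nut
- jaw (a joint): closing travel of the sliding jaw in m, growing as it closes. At 0 the jaws stand 28 mm apart; at 0.004 they just fit the 24 mm nut. Starts from 0 to 0.002. The reading is noisy like the positions, too coarse to judge the fit. The worm holds the jaw against about 40 N
- worm_top (a point): highest point of the wrench's worm, the knurled steel roller in the window between head and handle (18 mm in diameter, 20 mm long, axis along the wrench's y). It lies 46 mm from jaw_mid towards the handle, 18.8 mm above the plate, 4.8 mm proud of the steel around it and higher than the nut. Axes as wrench_grip
- worm: the worm, origin on its axis, 9 mm below worm_top. Stroking its top towards the jaws (wrench -x) closes the jaw by 0.8 mm per rad (0.09 mm per mm of stroke), the other way opens it. Rolling takes about 4 N along the stroke; friction with a fingertip is about 1, so press with 5 to 7 N, never over 20 N in all. When the jaws meet the nut it stops and the finger slips on it
- bottle: loose amber glass bottle, 62 mm across and 225 mm high, upright on the bench; origin at the centre of its underside
- beaker: loose open glass beaker, 72 mm across and 90 mm high, on the bench; origin at the centre of its underside
- balance: loose cream laboratory balance, 190 x 150 mm, 56 mm high, on the bench; origin at the centre of its underside

How it is judged:
By the outcome, as a careful person would: the job done as asked, in the order asked, and still so for the second after the job is handed in, with the robot touching nothing.
It also fails if it takes over 72 s, if anything falls off the work surface, if the arm or the gripper's body presses on something with over 40 N, if the wrist force passes 120 N, or if a joint passes its speed limit or range.

ROBOT

A 6-joint arm with a two-finger parallel gripper is mounted at the origin on the work surface. World frame = base frame: x ahead of the robot, y to its left, z up, the work surface at z = 0. Lengths are in mm, angles in degrees, forces in N, time in s.
With the tool pointing down it reaches from about 350 to 850 mm from the base axis. Payload 8.1 kg.
Tool frame: the origin (TCP) lies between the finger pads; the fingertips stand 19 mm ahead of it and the grasp point (between the pads) is the TCP (nose_length is the distance from the TCP to the fingertips, in mm); y points along the fingers, x is the direction in which the jaws open and shut, and the axes are right-handed (so a half turn about y gives the same grasp; the last joint's range is limited). The gripper opens to 85 mm and grips with 20 to 120 N. Pads are 22 mm wide; open, the fingers measure 114 mm over their backs; the gripper's body (76 mm by 85 mm) begins 54 mm behind the grasp point. The pads swing forward as they close: fully open they stand 13 mm farther back than shut.
Start: joints at [-71.184, 7.471, 85.268, -0, 87.261, -4.893], TCP at [241.275, -549.356, 216.692] pointing down, gripper open.
Joint ranges: [-169.43, 169.43], [-51.17, 129.36], [1.28, 143.12], [-76.62, 256.62], [0, 156.53], [-152.29, 152.29]. Speed limits (degrees/s): [136.94, 136.94, 159.86, 180, 180, 180].

INTERFACE

Orientations are given as [roll, pitch, yaw] about the fixed x, y, z axes, in that order (R = Rz(yaw) Ry(pitch) Rx(roll)).
In Python, from bench import sense, snapshot, camera_info, hand_in, nose_length gives the robot as it stands.
- The arm moves only by the tool arm_command, never from a script. Its argument "commands" is a list of rows, each a list of 3 entries, a list of its own where there are three numbers: the opening in per cent of the stroke, from 0 (shut) to 100 (fully open), then the shift along the world's x, y, z in units of 30 mm (1.0 is 30 mm), then the turn, a rotation vector about the world's x, y, z in degrees. A call has 1 to 5 rows; each row shifts and turns the pose as measured when the row begins; what a row does not reach is not made up. A row lasts 1/12 s, in which the tool goes at most 41.7 mm and 7.16 degrees, less where a joint would pass 70% of its speed; a pose out of reach is approached as far as the arm can. A call is refused whole if a number of a shift passes 1 or a number of a turn 7.16, either way. A call with a gripper value outside its range is refused whole. The fingers move at their own pace and stop on an object; "force" is the grip in N (left out, the last holds). Time passes only in rows, so rows that do not move let the fingers close. It gives the time, the measured TCP pose, the force and the opening at its end, in the units of the state.
- sense(): the state, without advancing time (a new reading comes with each control period).
- snapshot(name): name is "side" or "top"; returns the picture (384x512x3 uint8, blue, green, red); there is no depth.
- camera_info(name): a dict with "fx", "fy", "cx", "cy" (pixels), "rvec" (rotation vector, rad) and "tvec" (3), from world to camera coordinates, as OpenCV has them. Camera axes: x right, y down, z forward; pixel columns grow to the right and rows downward; lengths in mm; the calibration is good to about 2 mm. A picture is of the moment at which its call begins. camera_info takes no time and is no camera call.
- hand_in(): hands the job in, once; it reports no verdict.
The state is a dict: "time": time; "joint_pos": joint angles; "qd": joint speeds; "joint_efforts": joint torques, N m; "tool_pos": TCP position; "tcp_rot": TCP orientation; "ft_force": force on the tool from outside, world axes, zero at the start; "wrist_torque": the same for the moment, N m; "finger_gap": finger opening in mm.
Only numpy, scipy, OpenCV 4.12 (cv2) and the standard library are available. Lean on these libraries where they do the work, as an engineer would, in place of code of your own. Each camera call takes 0.05 s, during which the arm holds its last target. There are 200 camera calls.

## Working session

There is one attempt and no reset: what is moved stays moved. The work goes in short steps, Python scripts to look and compute and a tool call to move; the robot and the scene stay as the last step left them, time stands still between calls to the robot, and variables do not carry over. Pictures are saved under pics/ and viewed, about 8 in all and at most 12, crops included, and the job is handed in when it is done.

Besides the shell and the picture viewer there is one more tool, called after "Emit:" as a command line: name --argument value ..., lists and objects as JSON in quotes. arm_command: Moves the arm, as the interface text tells. Its arguments: {"type":"object","properties":{"commands":{"type":"array"},"force":{"type":"number"}},"required":["commands"]}

```bash
mkdir -p pics; ls; python3 - <<'E'
from bench import *
import cv2
s=sense();print(s)
for n in("top","side"):
    print(n,camera_info(n)); cv2.imwrite(f"pics/{n}0.png",snapshot(n))
print(nose_length if not callable(nose_length) else nose_length())
E
```

```text
pics
{'time': 0.0, 'joint_pos': array([-7.11838302e+01,  7.51451952e+00,  8.53313122e+01, -1.68294101e-04,
        8.72601607e+01, -4.89398842e+00]), 'qd': array([-0.07177789,  0.0502831 , -0.00203661, -0.02721576, -0.00400373,
        0.05060263]), 'joint_efforts': array([ 1.23025493e-03, -5.69399357e+01, -5.00550556e+01, -6.48695595e-05,
        1.49640773e-02, -1.41825517e-06]), 'tool_pos': array([ 241.08813112, -548.79706982,  215.6310977 ]), 'tcp_rot': array([-89.991125  ,   0.10562032, -66.28982543]), 'ft_force': array([ 0.43168591, -0.03501429, -0.86733299]), 'wrist_torque': array([-0.05724441, -0.00013696,  0.01000187]), 'finger_gap': 85.2541739833521}
top {'fx': 446.2749020786127, 'fy': 446.2749020786127, 'cx': 249.27282326896392, 'cy': 191.20453952426166, 'rvec': array([ 2.17513025, -2.14509608,  0.11321604]), 'tvec': array([ -35.65965172,  566.59828965, 1109.04611566])}
side {'fx': 460.49829880567324, 'fy': 460.49829880567324, 'cx': 253.44881073329628, 'cy': 193.49492104250862, 'rvec': array([ 0.9379713 , -2.31173816,  1.23838185]), 'tvec': array([ 413.10379649,  273.98984647, 1021.17251873])}
19.0
```

View pics/top0.png

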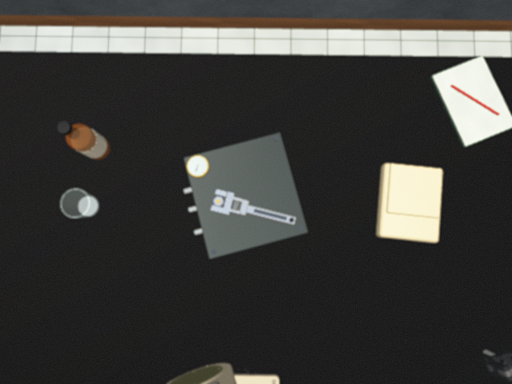

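View pics/side0.png

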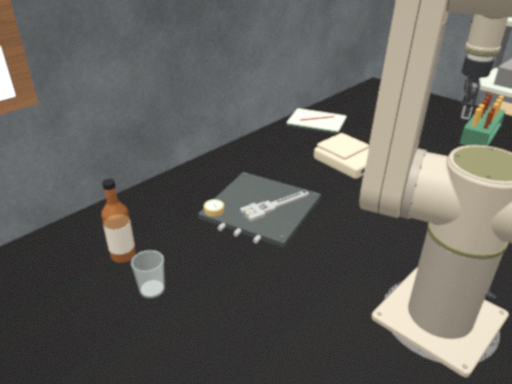

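Top view: nut near px (219,201), wrench handle running right to (293,219), gauge (197,166). Side view: nut near (250,210). Zooming in on both.

```bash
cat > h.py <<'E'
from bench import *
import cv2, numpy as np
def cam(n):
    c=camera_info(n); R=cv2.Rodrigues(c["rvec"])[0]; return c,R,np.array(c["tvec"],float)
def ray(n,uv):
    c,R,t=cam(n); d=R.T@np.array([(uv[0]-c["cx"])/c["fx"],(uv[1]-c["cy"])/c["fy"],1]); return -R.T@t,d/np.linalg.norm(d)
def plane(n,uv,z):
    o,d=ray(n,uv); return o+d*(z-o[2])/d[2]
def tri(u1,u2):
    (a,d),(b,e)=ray("top",u1),ray("side",u2)
    s,t=np.linalg.lstsq(np.c_[d,-e],b-a,rcond=None)[0]; p,q=a+s*d,b+t*e
    return (p+q)/2,np.linalg.norm(p-q)
def proj(n,P):
    c,R,t=cam(n); p=R@np.asarray(P,float)+t; return np.array([c["fx"]*p[0]/p[2]+c["cx"],c["fy"]*p[1]/p[2]+c["cy"]])
def crop(im,x,y,w,h,k): return cv2.resize(im[y:y+h,x:x+w],None,fx=k,fy=k,interpolation=cv2.INTER_CUBIC)
E
python3 - <<'E'
from h import *
t=crop(cv2.imread("pics/top0.png"),180,125,132,66*2,6)[:,:]
t=crop(cv2.imread("pics/top0.png"),190,175,120,60,6); s=crop(cv2.imread("pics/side0.png"),195,170,130,75,6)
s=crop(cv2.imread("pics/side0.png"),230,183,90,45,8)
cv2.imwrite("pics/c0.png",np.vstack([cv2.copyMakeBorder(t,0,0,0,0,cv2.BORDER_CONSTANT)[:240],s[:,:720][:360]]))
E
```

```text
(no output)
```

View pics/c0.png

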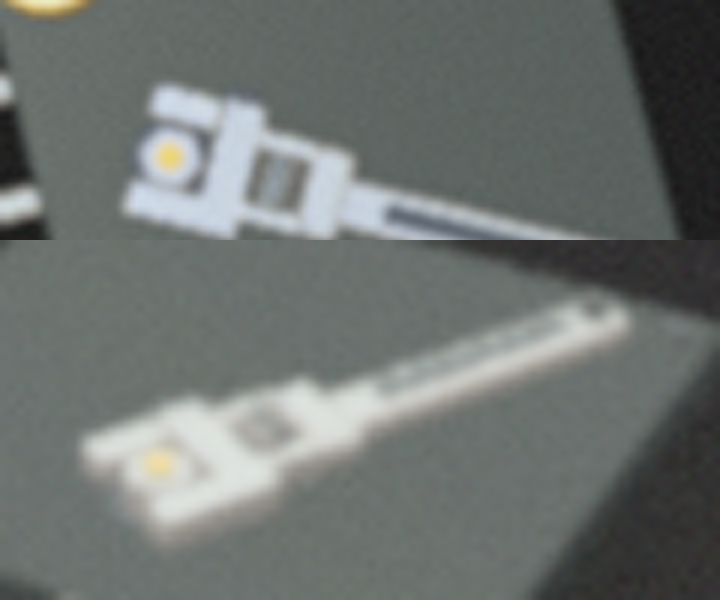

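The crop shows the stub at top px (218.3,201.0) and side px (250,211); the worm (dark roller in its window) at top px (236.5,205.5), side px (263.1,206.8). The gap beside the nut is visible.

```bash
cat >> h.py <<'E'
def stub(n,im,box):
    x,y,w,h=box; c=im[y:y+h,x:x+w].astype(float); s=np.clip((c[...,2]-c[...,0])-25,0,None)
    Y,X=np.mgrid[y:y+h,x:x+w]; return np.array([(s*X).sum(),(s*Y).sum()])/s.sum()
def handle(im,z,P,nmin=70,nmax=190):
    """axis of the handle: bright pixels of the top view cast on height z"""
    m=(im.min(2)>130)&(im[...,0]>150); p=[plane("top",(u,v),z)[:2] for v,u in np.argwhere(m)]
    p=np.array(p); d=np.linalg.norm(p-P[:2],axis=1); p=p[(d>nmin)&(d<nmax)]
    l=cv2.fitLine(p.astype(np.float32),cv2.DIST_HUBER,0,.01,.01).ravel()
    v=l[:2]*np.sign(l[:2]@(l[2:]-P[:2])); return v,l[2:],len(p),d[(d<230)].max() if len(d) else 0
E
python3 - <<'E'
from h import *
T=cv2.imread("pics/top0.png");S=cv2.imread("pics/side0.png")
a=stub("top",T,(212,195,14,13)); b=stub("side",S,(243,205,14,12)); P,e=tri(a,b); print("stub top",a,b,P.round(1),"gap",round(e,1))
W,e=tri((236.5,205.5),(263.1,206.8)); print("worm",W.round(1),e)
zp=P[2]-17
v,c,n,_=handle(T,zp+12,P); yaw=np.degrees(np.arctan2(v[1],v[0])); print("yaw",yaw,c,n)
n2=np.array([-v[1],v[0]]); print("nut offset from handle axis",(P[:2]-c)@n2,"along",(P[:2]-c)@v)
Wp=plane("top",(236.5,205.5),zp+18.8);print("worm plane",Wp,(Wp[:2]-P[:2])@v,(Wp[:2]-P[:2])@n2)
print("corner hgt: gauge etc; plate edge", plane("top",(218.3,201),zp+17))
for p in ((184,157),(279,133),(307,232),(210,258)): print(plane("top",p,zp).round(0))
E
```

```text
stub top [217.88651535 200.69425901] [249.42471042 210.51737452] [540.8  51.2  45.7] gap 1.2
worm [530.6   5.   39.8] 3.3010988932934517Traceback (most recent call last):
  File "<stdin>", line 6, in <module>
  File "h.py", line 21, in handle
    m=(im.min(2)>130)&(im[...,0]>150); p=[plane("top",(u,v),z)[:2] for v,u in np.argwhere(m)]
                                          ~~~~~^^^^^^^^^^^^^^^
  File "h.py", line 8, in plane
    o,d=ray(n,uv); return o+d*(z-o[2])/d[2]
        ~~~^^^^^^
  File "h.py", line 6, in ray
    c,R,t=cam(n); d=R.T@np.array([(uv[0]-c["cx"])/c["fx"],(uv[1]-c["cy"])/c["fy"],1]); return -R.T@t,d/np.linalg.norm(d)
          ~~~^^^
  File "h.py", line 4, in cam
    c=camera_info(n); R=cv2.Rodrigues(c["rvec"])[0]; return c,R,np.array(c["tvec"],float)
ValueError: time passes only in moves, steps and waits
```

```bash
sed -i 's/^def cam(n):/from functools import lru_cache\n@lru_cache\ndef cam(n):/' h.py
cat > m.py <<'E'
from h import *
T=cv2.imread("pics/top0.png");S=cv2.imread("pics/side0.png")
a=stub("top",T,(212,195,14,13)); b=stub("side",S,(243,205,14,12)); P,e=tri(a,b)
zp=P[2]-17
v,c,n,_=handle(T,zp+12,P); yaw=np.degrees(np.arctan2(v[1],v[0])); print("yaw",yaw,c,n)
n2=np.array([-v[1],v[0]]); print("nut offset from handle axis",(P[:2]-c)@n2,"along",(P[:2]-c)@v)
for uv in ((236.5,205.5),(240.4,206.9)):
    Wp=plane("top",uv,zp+18.8);print("worm plane",Wp,(Wp[:2]-P[:2])@v,(Wp[:2]-P[:2])@n2)
E
python3 m.py
```

```text
yaw -122.34033509891253 [569.6689    20.962362] 709
nut offset from handle axis -40.58271661598718 along -10.13244823592005
worm plane [528.69251978   3.65683526  47.51593344] 46.673831116023685 15.219926249104425
worm plane [525.30286644  -6.19841054  47.51593344] 56.813670901810205 17.628094294155733
```

```bash
python3 - <<'E'
s=open('h.py').read()
s=s.replace("m=(im.min(2)>130)&(im[...,0]>150);","m=wmask(im,P);").replace("def handle","""def wmask(im,P):
    m=((im.min(2)>135)&(im[...,0].astype(int)>=im[...,2])).astype(np.uint8); k,L,st,_=cv2.connectedComponentsWithStats(m)
    u,v=proj("top",P).astype(int); w=np.zeros_like(L); w[v-25:v+26,u-25:u+26]=L[v-25:v+26,u-25:u+26]
    return L==np.argmax(np.bincount(w[w>0]))
def handle""")
open('h.py','w').write(s)
E
cat >> m.py <<'E'
m=wmask(T,P); print("len",m.sum(), np.argwhere(m).min(0),np.argwhere(m).max(0))
p=np.array([plane("top",(u,v_),zp+13)[:2]-P[:2] for v_,u in np.argwhere(m)]); print("extent x",(p@v).min(),(p@v).max(),"y",(p@n2).min(),(p@n2).max())
E
python3 m.py
```

```text
yaw -104.5218942613714 [511.37408 -67.94167] 337
nut offset from handle axis -1.3957453408742346 along -122.74592534885436
worm plane [528.69251978   3.65683526  47.51593344] 49.092255660520976 0.2075676045605306
worm plane [525.30286644  -6.19841054  47.51593344] 59.48260057497063 -0.6025904390456287
len 924 [189 210] [224 295]
extent x -14.369582174111484 199.8963618522909 y -27.78743409013158 31.088586260762927
```

Measurements agree with the text: wrench length 214.3 mm, handle end at 200 mm, and stub height 45.7, so the plate is at about 28.7 mm. Wrench yaw is about -104.5°. I'll move above the worm with the gripper shut.

Emit:
arm_command --commands '[[0,[0.5,1,0],[0,0,6.5]],[0,[0.5,1,0],[0,0,6.5]],[0,[0.5,1,0],[0,0,6.5]],[0,[0.5,1,0],[0,0,6.5]],[0,[0.5,1,0],[0,0,6.5]]]' --force 30

```text
time: 0.52
tool_pos: [313.0, -397.0, 211.0]
tcp_rot: [-90.0, 0.4, -33.2]
ft_force: [0.5, 0.5, 0.5]
finger_gap: 25.6
```

Emit:
arm_command --commands '[[0,[0.5,1,0],[0,0,6.5]],[0,[0.5,1,0],[0,0,6.5]],[0,[0.5,1,0],[0,0,6.5]],[0,[0.5,1,0],[0,0,0]],[0,[0.5,1,0],[0,0,0]]]'

```text
time: 0.93
tool_pos: [388.8, -238.2, 208.6]
tcp_rot: [-89.9, 0.6, -12.3]
ft_force: [1.0, -0.0, -0.2]
finger_gap: 0.1
```

Emit:
arm_command --commands '[[0,[0.5,1,0],[0,0,0]],[0,[0.5,1,0],[0,0,0]],[0,[0.5,1,0],[0,0,0]],[0,[0.5,1,0],[0,0,0]],[0,[0,0,0],[0,0,0]]]'

```text
time: 1.35
tool_pos: [450.9, -106.2, 207.2]
tcp_rot: [-89.7, 0.7, -12.0]
ft_force: [0.2, -0.1, -0.2]
finger_gap: 0.6
```

Emit:
arm_command --commands '[[0,[0.6,0.85,-0.6],[0,-0.7,-2.5]],[0,[0.6,0.85,-0.6],[0,0,0]],[0,[0.65,0.85,-0.8],[0,0,0]],[0,[0.65,0.85,-0.8],[0,0,0]],[0,[0,0,-0.4],[0,0,0]]]'

```text
time: 1.77
tool_pos: [530.7, 0.1, 111.5]
tcp_rot: [-89.6, -0.6, -14.5]
ft_force: [-0.1, -0.4, -1.4]
finger_gap: -0.2
```

Emit:
arm_command --commands '[[0,[0,0,0],[0,0,0]]]'

```text
time: 1.85
tool_pos: [528.6, 1.3, 107.6]
tcp_rot: [-89.7, -0.2, -14.4]
ft_force: [-0.8, 0.3, 0.2]
finger_gap: 0.1
```

Emit:
arm_command --commands '[[0,[-0.05,-0.15,-0.4],[0,0,0]],[0,[0,0,-0.4],[0,0,0]],[0,[0,0,-0.2],[0,0,0]],[0,[0,0,0],[0,0,0]]]'

```text
time: 2.18
tool_pos: [525.9, -5.6, 75.3]
tcp_rot: [-89.7, -0.2, -14.5]
ft_force: [-0.8, 0.3, 0.8]
finger_gap: -0.2
```

```bash
python3 - <<'E'
from h import *
S=snapshot("side");T=snapshot("top"); s=sense(); print(s["tool_pos"],s["tcp_rot"],s["ft_force"])
cv2.imwrite("pics/s1.png",S);cv2.imwrite("pics/t1.png",T)
cv2.imwrite("pics/c1.png",np.hstack([crop(S,225,160,70,75,6),crop(T,195,165,60,75,6)]))
print(proj("side",s["tool_pos"]-[0,0,19]))
E
```

```text
[526.76231857  -5.54686561  76.72233473] [-89.69752954  -0.26138843 -14.4738954 ] [-0.05765877 -0.23709271 -0.40443375]
[267.30751443 200.67018942]
```

View pics/c1.png

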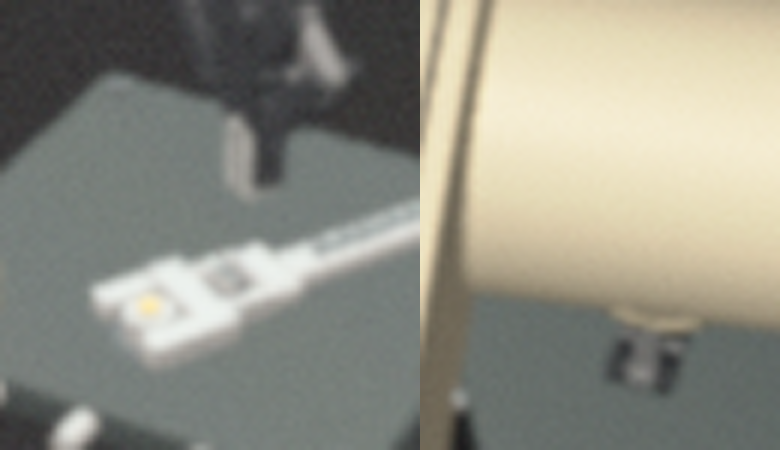

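The shut fingertip is at side px (267,192), somewhat higher than predicted from the 19 mm nose. The wrench has not moved (stub at 250,211). I'll descend by touch.

Emit:
arm_command --commands '[[0,[0,0,-0.1],[0,0,0]],[0,[0,0,-0.1],[0,0,0]],[0,[0,0,0],[0,0,0]]]'

```text
time: 2.53
tool_pos: [528.5, -6.8, 73.0]
tcp_rot: [-89.7, -0.5, -14.6]
ft_force: [0.3, -0.0, 0.8]
finger_gap: 0.0
```

Emit:
arm_command --commands '[[0,[0,0,-0.04],[0,0,0]],[0,[0,0,0],[0,0,0]]]'

```text
time: 2.7
tool_pos: [529.1, -6.9, 72.5]
tcp_rot: [-89.6, -0.6, -14.6]
ft_force: [-0.6, 0.3, -0.4]
finger_gap: 0.0
```

Emit:
arm_command --commands '[[0,[0,0,-0.08],[0,0,0]],[0,[0,0,-0.04],[0,0,0]]]'

```text
time: 2.87
tool_pos: [529.7, -6.9, 69.4]
tcp_rot: [-89.6, -0.7, -14.6]
ft_force: [0.7, 0.3, 0.2]
finger_gap: -0.1
```

Emit:
arm_command --commands '[[0,[0,0,-0.04],[0,0,0]]]'

```text
time: 2.95
tool_pos: [529.9, -6.9, 68.2]
tcp_rot: [-89.6, -0.7, -14.6]
ft_force: [0.5, -0.3, 0.1]
finger_gap: -0.1
```

Emit:
arm_command --commands '[[0,[0,0,-0.04],[0,0,0]]]'

```text
time: 3.03
tool_pos: [529.8, -6.8, 66.8]
tcp_rot: [-89.6, -0.7, -14.6]
ft_force: [-0.0, 0.1, 0.1]
finger_gap: 0.2
```

Emit:
arm_command --commands '[[0,[-0.1,0.07,-0.03],[0,0.6,0]]]'

```text
time: 3.12
tool_pos: [526.8, -4.8, 65.7]
tcp_rot: [-89.8, -0.1, -14.6]
ft_force: [0.0, -0.1, -0.3]
finger_gap: 0.3
```

Emit:
arm_command --commands '[[0,[0,0,-0.03],[0,0,0]]]'

```text
time: 3.2
tool_pos: [526.3, -4.5, 64.6]
tcp_rot: [-89.8, -0.0, -14.6]
ft_force: [-1.1, -0.4, 0.6]
finger_gap: -0.2
```

Emit:
arm_command --commands '[[0,[0,0,-0.03],[0,0,0]]]'

```text
time: 3.28
tool_pos: [526.3, -4.4, 63.5]
tcp_rot: [-89.8, -0.0, -14.6]
ft_force: [-0.5, 0.0, 0.2]
finger_gap: 0.1
```

Emit:
arm_command --commands '[[0,[0,0,-0.03],[0,0,0]]]'

```text
time: 3.37
tool_pos: [526.2, -4.3, 62.5]
tcp_rot: [-89.8, -0.0, -14.5]
ft_force: [0.2, -0.5, -0.3]
finger_gap: 0.2
```

Emit:
arm_command --commands '[[0,[0,0,-0.03],[0,0,0]]]'

```text
time: 3.45
tool_pos: [526.2, -4.2, 61.4]
tcp_rot: [-89.8, -0.0, -14.5]
ft_force: [-0.4, -0.4, -0.4]
finger_gap: -0.1
```

Emit:
arm_command --commands '[[0,[0,0,-0.03],[0,0,0]]]'

```text
time: 3.53
tool_pos: [526.2, -4.2, 60.4]
tcp_rot: [-89.8, -0.0, -14.5]
ft_force: [0.2, -0.5, -0.1]
finger_gap: -0.1
```

```bash
python3 - <<'E'
from h import *
S=snapshot("side"); s=sense(); print(s["tool_pos"],s["ft_force"])
cv2.imwrite("pics/s2.png",S)
cv2.imwrite("pics/c2.png",crop(S,235,175,70,50,10))
for d in (19,10,0): print(d,proj("side",s["tool_pos"]-[0,0,d]))
from h import proj
print("worm top pred",proj("side",[528.7,3.7,47.5]),"P stub",proj("side",[540.8,51.2,45.7]))
E
```

```text
[526.03222458  -4.20890526  60.18258955] [-1.26435547  0.16923916 -0.98351746]
19 [267.07631838 205.76876056]
10 [267.13017523 203.16373556]
0 [267.19050267 200.24573178]
worm top pred [264.51611259 204.71645291] P stub [249.64990662 210.54809671]
```

View pics/c2.png

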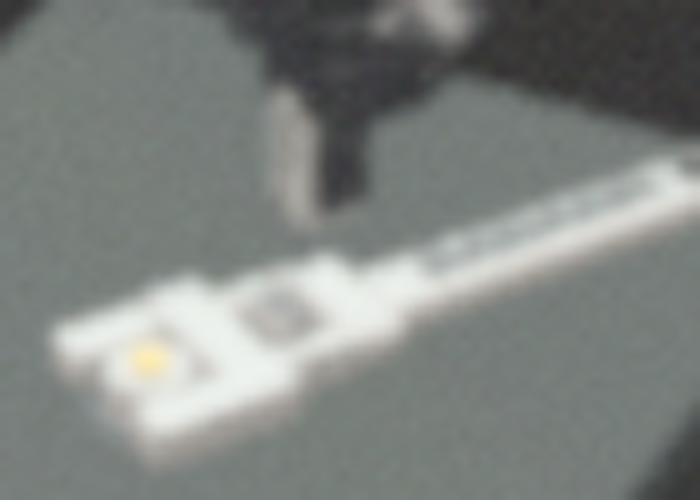

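The fingertip's lower end is at side px (265.5,196.8), clearly off the prediction of (267,205.8). I'll check where the tip really is from both views.

```bash
python3 - <<'E'
from h import *
print(tri((232.5,227.5),(267,192)), proj("top",[526.8,-5.5,57.7]), proj("top",[526.8,-5.5,130]))
T=snapshot("top"); cv2.imwrite("pics/t2.png",T); s=sense(); print(s["joint_pos"],s["tool_pos"])
S0=cv2.imread("pics/side0.png")
cv2.imwrite("pics/c3.png",np.hstack([crop(T,180,150,90,100,5),crop(S0,455,40,57,100,5)]))
print("start tip pred side",proj("side",[241,-549,216-6]),proj("side",[241,-549,216]))
E
```

```text
(array([483.70342324,  20.02757396, 117.38760447]), np.float64(32.36136071260133)) [240.02127088 205.98080224] [239.1746165  203.52461293]
[ -6.18291104   3.75150018 106.20058882   0.19938808  70.03112058
   8.29189107] [526.02915125  -4.23856465  60.2694464 ]
start tip pred side [462.39080532 122.34211828] [462.89928781 120.48951381]
```

View pics/c3.png

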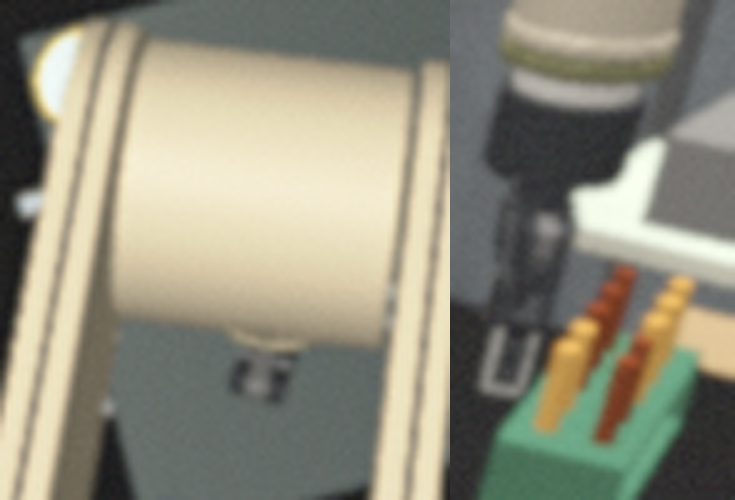

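```bash
python3 - <<'E'
from h import *
for n in("top","side"):
    c,R,t=cam(n); print(n,"centre",-R.T@t,"axis",R[2])
print("base side",proj("side",[0,0,0]), "start top",proj("top",[241,-549,210]),proj("top",[241,-549,300]))
for z in (0,28.7):
    print([plane("top",p,z).round(0)[:2] for p in ((184,157),(279,133),(307,232),(210,258))])
T=cv2.imread("pics/top0.png"); S=cv2.imread("pics/side0.png")
S2=cv2.imread("pics/s2.png")
cv2.imwrite("pics/c4.png",np.hstack([crop(T,430,320,82,64,4),np.vstack([crop(S2,200,60,110,64,4)])]))
q=np.radians(sense()["joint_pos"]); print(q)
E
```

```text
top centre [ 439.4213165   -37.14811195 1165.25423991] axis [ 0.11187201  0.00821345 -0.99368868]
side centre [-189.64319721  788.945739    793.80008461] axis [ 0.57962014 -0.59740318 -0.55421108]
base side [439.73819086 317.05079028] start top [498.47771235 341.60361854] [524.89926811 352.34649894]
[array([660., 147.]), array([ 728., -105.]), array([ 466., -179.]), array([395.,  72.])]
[array([654., 142.]), array([ 721., -103.]), array([ 465., -176.]), array([397.,  69.])]
[-0.10791215  0.06547603  1.85354994  0.00347998  1.22227363  0.1447208 ]
```

View pics/c4.png

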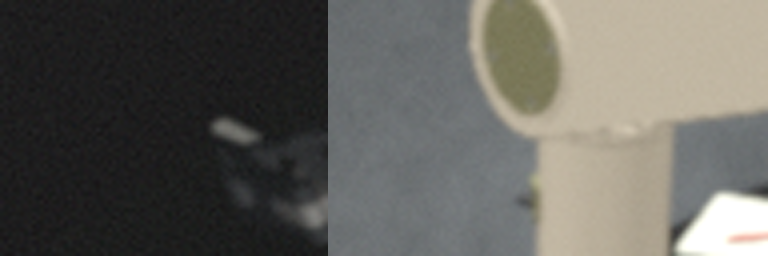

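```bash
python3 - <<'E'
from h import *
print("bottle cap",tri((64,127),(109,184)))
print("start finger mid",tri((498,363),(467,119)), tri((489,352),(459,119)))
print("plate corners",[tri(a,b) for a,b in (((184,157),(202,212)),((279,133),(248,176)),((307,232),(321,206)),((210,258),(281,239)))])
print(proj("top",[0,0,0]),proj("top",[150,0,300]))
cv2.imwrite("pics/c5.png",cv2.imread("pics/s2.png"))
E
```

```text
bottle cap (array([680.53790012, 375.05377214, 219.09817546]), np.float64(1.2796370337631133))
start finger mid (array([ 214.24971305, -523.65123162,  240.4962733 ]), np.float64(18.37327517862065)) (array([ 232.9849028 , -509.04686803,  238.5789409 ]), np.float64(14.642596279777965))
plate corners [(array([649.79125743, 138.56831613,  32.33607103]), np.float64(9.571443144590502)), (array([ 717.63829758, -108.89753927,   14.02231223]), np.float64(16.722755490653434)), (array([ 465.57167063, -182.07931041,  -19.82853362]), np.float64(2.0982878458825005)), (array([400.56675589,  71.25333473,  35.33737938]), np.float64(9.659090324500369))]
[234.92354838 419.20100663] [230.12434067 398.22241401]
```

View pics/c5.png

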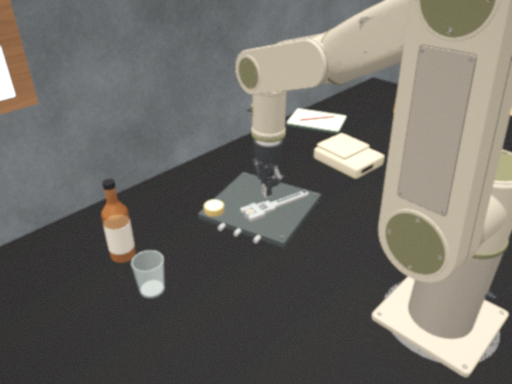

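```bash
python3 - <<'E'
from h import *
print("knuckle?",tri((233,225),(278,173)))
for z in (40,60,70,80): print(z,plane("side",(265.5,196.8),z).round(1), proj("side",[526.3,-4.2,z]).round(1))
E
```

```text
knuckle? (array([476.81809517,   7.36777259, 175.06270401]), np.float64(4.383268008544884))
40 [561.3 -35.6  40. ] [267.  206.1]
60 [541.4 -13.8  60. ] [267.1 200.3]
70 [531.4  -2.8  70. ] [267.2 197.3]
80 [521.5   8.1  80. ] [267.2 194.4]
```

Emit:
arm_command --commands '[[0,[0,0,-0.03],[0,0,0]]]'

```text
time: 3.72
tool_pos: [526.2, -4.3, 59.5]
tcp_rot: [-89.8, -0.0, -14.5]
ft_force: [-0.4, -0.5, 0.2]
finger_gap: 0.1
```

Emit:
arm_command --commands '[[0,[0,0,-0.03],[0,0,0]]]'

```text
time: 3.8
tool_pos: [526.2, -4.3, 58.6]
tcp_rot: [-89.8, -0.0, -14.5]
ft_force: [0.0, -0.2, -0.4]
finger_gap: 0.3
```

Emit:
arm_command --commands '[[0,[0,0,-0.03],[0,0,0]]]'

```text
time: 3.88
tool_pos: [526.3, -4.3, 57.7]
tcp_rot: [-89.8, -0.0, -14.5]
ft_force: [0.6, -0.3, -0.5]
finger_gap: 0.3
```

Emit:
arm_command --commands '[[0,[0,0,-0.03],[0,0,0]],[0,[0,0,-0.03],[0,0,0]],[0,[0,0,-0.03],[0,0,0]]]'

```text
time: 4.13
tool_pos: [526.4, -4.4, 54.8]
tcp_rot: [-89.8, -0.0, -14.6]
ft_force: [-0.2, -0.1, -0.1]
finger_gap: 0.0
```

Emit:
arm_command --commands '[[0,[0,0,-0.03],[0,0,0]],[0,[0,0,-0.03],[0,0,0]],[0,[0,0,-0.03],[0,0,0]]]'

```text
time: 4.38
tool_pos: [526.3, -4.4, 51.7]
tcp_rot: [-89.8, -0.0, -14.6]
ft_force: [-0.4, -0.2, 0.3]
finger_gap: 0.2
```

Emit:
arm_command --commands '[[0,[0,0,-0.03],[0,0,0]],[0,[0,0,-0.03],[0,0,0]],[0,[0,0,-0.03],[0,0,0]]]'

```text
time: 4.63
tool_pos: [526.3, -4.4, 48.7]
tcp_rot: [-89.8, -0.0, -14.6]
ft_force: [0.2, 0.1, -1.1]
finger_gap: 0.1
```

```bash
python3 - <<'E'
from h import *
s=sense(); print(s["tool_pos"],s["ft_force"])
c=np.array([241.2,-549.2]); x=np.array([np.cos(np.radians(-66.3)),np.sin(np.radians(-66.3))])
for z in (210,240):
    for k in (-42,42):
        p=np.r_[c+k*x,z]; print(z,k,p.round(),"side",proj("side",p).round(1),"top",proj("top",p).round(1))
S=snapshot("side"); cv2.imwrite("pics/s3.png",S)
S0=cv2.imread("pics/side0.png");T0=cv2.imread("pics/top0.png")
cv2.imwrite("pics/c6.png",np.hstack([crop(S,240,170,50,50,8),np.vstack([crop(S0,452,90,40,40,5),crop(T0,472,334,40,40,5)])]))
E
```

```text
[526.31276033  -4.35148053  48.67788797] [ 0.17193111  0.10772078 -1.14642233]
210 -42 [ 224. -511.  210.] side [462.4 128.1] top [480.3 349.6]
210 42 [ 258. -588.  210.] side [462.3 116.8] top [516.8 333.4]
240 -42 [ 224. -511.  240.] side [465.  118.5] top [487.9 353.3]
240 42 [ 258. -588.  240.] side [464.8 107.6] top [525.6 336.5]
```

View pics/c6.png

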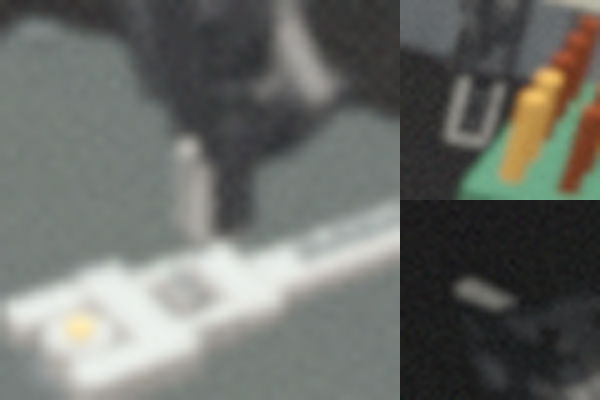

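Both views of the start pose put the open fingertips at z≈240, where the reading and nose length predict 210. The shut tip now shows at side px (266.3,199.4), so z≈62. In effect the tip stands about 12 mm above the reported TCP, so I expect contact near TCP z≈36. I'll trust the pictures and touch.

Emit:
arm_command --commands '[[0,[0,0,-0.1],[0,0,0]],[0,[0,0,-0.1],[0,0,0]],[0,[0,0,-0.05],[0,0,0]],[0,[0,0,-0.03],[0,0,0]]]'

```text
time: 5.02
tool_pos: [526.3, -4.4, 39.4]
tcp_rot: [-89.8, -0.0, -14.5]
ft_force: [-0.1, -0.1, -0.0]
finger_gap: -0.1
```

Emit:
arm_command --commands '[[0,[0,0,-0.03],[0,0,0]],[0,[0,0,-0.03],[0,0,0]]]'

```text
time: 5.18
tool_pos: [526.1, -4.3, 37.1]
tcp_rot: [-89.8, 0.0, -14.6]
ft_force: [0.4, 0.4, -0.3]
finger_gap: 0.2
```

Emit:
arm_command --commands '[[0,[0,0,-0.02],[0,0,0]],[0,[0,0,-0.02],[0,0,0]]]'

```text
time: 5.35
tool_pos: [526.0, -4.4, 35.7]
tcp_rot: [-89.8, 0.0, -14.6]
ft_force: [0.2, 0.0, 0.3]
finger_gap: 0.0
```

Emit:
arm_command --commands '[[0,[0,0,-0.02],[0,0,0]],[0,[0,0,-0.02],[0,0,0]]]'

```text
time: 5.52
tool_pos: [526.1, -4.4, 34.4]
tcp_rot: [-89.8, -0.0, -14.6]
ft_force: [-0.1, 0.2, 0.3]
finger_gap: -0.2
```

Emit:
arm_command --commands '[[0,[0,0,-0.02],[0,0,0]],[0,[0,0,-0.02],[0,0,0]],[0,[0,0,-0.02],[0,0,0]]]'

```text
time: 5.77
tool_pos: [526.3, -4.4, 32.6]
tcp_rot: [-89.8, -0.0, -14.5]
ft_force: [0.0, -0.7, -0.4]
finger_gap: 0.3
```

Emit:
arm_command --commands '[[0,[0,0,-0.02],[0,0,0]],[0,[0,0,-0.02],[0,0,0]],[0,[0,0,-0.02],[0,0,0]]]'

```text
time: 6.02
tool_pos: [526.5, -4.4, 31.1]
tcp_rot: [-89.8, -0.0, -14.5]
ft_force: [-3.1, -0.4, 8.8]
finger_gap: 0.0
```

```bash
python3 - <<'E'
from h import *
S=snapshot("side"); s=sense(); print(s["tool_pos"],s["ft_force"]); cv2.imwrite("pics/s4.png",S)
c=crop(S,235,180,70,50,10); cv2.imwrite("pics/c7.png",c)
E
```

```text
[526.47184479  -4.39379976  31.1675837 ] [-3.32591921 -0.24985707  5.48794498]
```

View pics/c7.png

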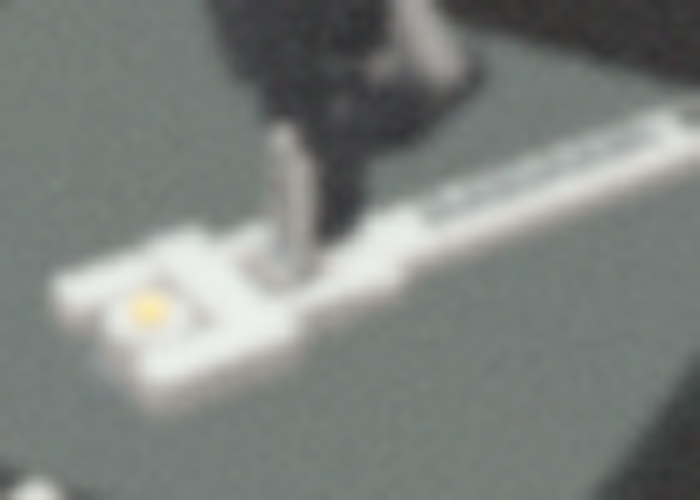

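Contact at TCP z≈31 with about 6–9 N. The picture shows the fingertip's lowest corner at side px (266.5,208), in the worm window on the handle side. I'll start a gentle stroke towards the jaws.

Emit:
arm_command --commands '[[0,[0.025,0.1,-0.012],[0,0,0]]]'

```text
time: 6.15
tool_pos: [527.1, -2.3, 31.3]
tcp_rot: [-89.9, -0.0, -14.6]
ft_force: [-6.1, -4.7, 9.5]
finger_gap: 0.0
```

Emit:
arm_command --commands '[[0,[0.025,0.1,-0.012],[0,0,0]]]'

```text
time: 6.23
tool_pos: [527.5, 0.0, 31.5]
tcp_rot: [-90.0, -0.0, -14.6]
ft_force: [-5.0, -3.4, 5.5]
finger_gap: -0.2
```

Emit:
arm_command --commands '[[0,[0.025,0.1,-0.012],[0,0,0]]]'

```text
time: 6.32
tool_pos: [528.0, 2.3, 31.5]
tcp_rot: [-90.0, 0.0, -14.6]
ft_force: [-3.6, -3.5, 4.4]
finger_gap: -0.1
```

```bash
python3 - <<'E'
from h import *
for z in (43,45,47.5): print(z,plane("side",(266.5,208.2),z).round(1),"pred",proj("side",[521.8,8.1,z]).round(1), "worm from c2", plane("side",(263.5,206.3),z).round(1))
print(sense()["wrist_torque"],sense()["joint_efforts"])
E
```

```text
43 [517.4   7.5  43. ] pred [265.2 207.7] worm from c2 [529.8   6.7  43. ]
45 [515.5   9.6  45. ] pred [265.2 207.1] worm from c2 [527.9   8.7  45. ]
47.5 [513.2  12.2  47.5] pred [265.2 206.3] worm from c2 [525.5  11.3  47.5]
[-0.64109348  0.57321047  0.0250636 ] [  1.53364342 -48.52846026 -43.76978159   1.39124293  -1.1323721
  -0.15575455]
```

Emit:
arm_command --commands '[[0,[-0.02,0.1,-0.015],[0,0,0]]]'

```text
time: 6.4
tool_pos: [528.0, 4.8, 31.6]
tcp_rot: [-90.1, -0.0, -14.6]
ft_force: [-0.0, -3.2, 2.4]
finger_gap: 0.0
```

Emit:
arm_command --commands '[[0,[0.01,0.1,-0.015],[0,0,0]]]'

```text
time: 6.48
tool_pos: [528.5, 7.4, 31.5]
tcp_rot: [-90.1, -0.1, -14.6]
ft_force: [-2.4, -5.2, 3.5]
finger_gap: -0.1
```

Emit:
arm_command --commands '[[0,[0.01,0.1,-0.015],[0,0,0]]]'

```text
time: 6.57
tool_pos: [529.1, 10.0, 31.5]
tcp_rot: [-90.2, -0.1, -14.6]
ft_force: [-2.2, -4.8, 6.3]
finger_gap: -0.2
```

Emit:
arm_command --commands '[[0,[0.015,0.1,-0.015],[0,0,0]],[0,[0,0,0.15],[0,0,0]],[0,[-0.08,-0.3,0],[0.3,0,0]],[0,[-0.08,-0.3,0],[0,0,0]],[0,[0,0,0],[0,0,0]]]'

```text
time: 6.98
tool_pos: [524.4, -4.7, 35.6]
tcp_rot: [-89.8, -0.0, -14.5]
ft_force: [-0.5, -0.1, -0.0]
finger_gap: 0.0
```

```bash
python3 - <<'E'
from h import *
S=snapshot("side");s=sense();print(s["tool_pos"],s["ft_force"]); cv2.imwrite("pics/s5.png",S)
for f in ("side0","s4","s5"):
    I=cv2.imread(f"pics/{f}.png"); print(f,stub("side",I,(243,205,14,12)))
# wrench displacement by phase correlation of head-left part (jaws) vs start
A=cv2.cvtColor(cv2.imread("pics/side0.png"),6).astype(np.float32)
for f in ("s4","s5"):
    B=cv2.cvtColor(cv2.imread(f"pics/{f}.png"),6).astype(np.float32)
    for nm,(x,y,w,h) in dict(handle=(276,185,36,22),head=(236,200,22,28)).items():
        r=cv2.findTransformECC(A[y:y+h,x:x+w],B[y:y+h,x:x+w],np.eye(2,3,dtype=np.float32),cv2.MOTION_TRANSLATION)
        print(f,nm,r[1][:,2],round(r[0],3))
E
```

```text
[524.34491385  -4.23125171  35.50183052] [0.64569777 0.0092877  0.11903094]
side0 [249.42471042 210.51737452]
s4 [249.44615385 210.50384615]
s5 [249.43083004 210.54940711]
s4 handle [ 0.5958429  -0.19299784] 0.978
s4 head [-0.03086771 -0.00504299] 1.0
s5 handle [ 0.7967953  -0.22613627] 0.97
s5 head [0.07803731 0.10291861] 0.996
```

The nut and head have not moved, so the worm rolled and the wrench did not slide. Second stroke.

Emit:
arm_command --commands '[[0,[0.05,0,-0.1],[0,0,0]],[0,[0,0,-0.03],[0,0,0]],[0,[0,0,-0.02],[0,0,0]]]'

```text
time: 7.28
tool_pos: [526.0, -4.8, 30.8]
tcp_rot: [-89.7, -0.0, -14.6]
ft_force: [-2.7, 0.5, 11.4]
finger_gap: 0.2
```

Emit:
arm_command --commands '[[0,[0,0,-0.02],[0,0,0]]]'

```text
time: 7.37
tool_pos: [526.1, -4.8, 30.8]
tcp_rot: [-89.7, -0.0, -14.6]
ft_force: [-5.3, -0.3, 11.6]
finger_gap: 0.3
```

Emit:
arm_command --commands '[[0,[-0.01,0.1,-0.008],[0,0,0]],[0,[0.005,0.1,-0.015],[0,0,0]]]'

```text
time: 7.53
tool_pos: [527.0, -0.5, 31.5]
tcp_rot: [-89.9, -0.2, -14.6]
ft_force: [-0.4, -2.5, 2.8]
finger_gap: -0.1
```

Emit:
arm_command --commands '[[0,[0.005,0.1,-0.015],[0,0,0]],[0,[0.005,0.1,-0.018],[0,0,0]]]'

```text
time: 7.7
tool_pos: [528.3, 4.7, 31.5]
tcp_rot: [-89.9, -0.3, -14.6]
ft_force: [-1.3, -5.0, 7.4]
finger_gap: -0.1
```

Emit:
arm_command --commands '[[0,[0.01,0.1,-0.018],[0,0,0]],[0,[0.01,0.1,-0.018],[0,0,0]]]'

```text
time: 7.87
tool_pos: [529.7, 10.3, 31.4]
tcp_rot: [-90.0, -0.4, -14.6]
ft_force: [-2.8, -4.0, 7.6]
finger_gap: -0.1
```

Emit:
arm_command --commands '[[0,[0.01,0.1,-0.018],[0,0,0]],[0,[0,0,0.15],[0,0,0]],[0,[-0.06,-0.3,0],[0.3,0,0]],[0,[-0.06,-0.3,0],[0,0,0]],[0,[0,0,-0.04],[0,0,0]]]'

```text
time: 8.28
tool_pos: [526.1, -4.2, 34.2]
tcp_rot: [-89.7, -0.3, -14.5]
ft_force: [-0.1, 0.1, -0.1]
finger_gap: -0.2
```

Emit:
arm_command --commands '[[0,[0.01,0,-0.07],[0,0.2,0]],[0,[0,0,-0.02],[0,0,0]],[0,[0,0,-0.015],[0,0,0]]]'

```text
time: 8.53
tool_pos: [526.2, -5.1, 30.8]
tcp_rot: [-89.6, -0.0, -14.6]
ft_force: [-3.8, 1.5, 10.0]
finger_gap: -0.2
```

Emit:
arm_command --commands '[[0,[0,0.1,-0.012],[0,0,0]],[0,[0.005,0.1,-0.016],[0,0,0]]]'

```text
time: 8.7
tool_pos: [527.0, -1.1, 31.4]
tcp_rot: [-89.8, -0.1, -14.7]
ft_force: [-2.4, -4.4, 6.7]
finger_gap: -0.3
```

Emit:
arm_command --commands '[[0,[0.01,0.1,-0.016],[0,0,0]],[0,[0.01,0.1,-0.016],[0,0,0]]]'

```text
time: 8.87
tool_pos: [528.1, 3.3, 31.5]
tcp_rot: [-89.9, -0.2, -14.7]
ft_force: [-3.4, -5.1, 5.6]
finger_gap: -0.1
```

Emit:
arm_command --commands '[[0,[0.01,0.1,-0.016],[0,0,0]],[0,[0.01,0.1,-0.016],[0,0,0]]]'

```text
time: 9.03
tool_pos: [529.2, 7.8, 31.5]
tcp_rot: [-90.1, -0.2, -14.7]
ft_force: [-1.7, -2.8, 5.6]
finger_gap: -0.1
```

Emit:
arm_command --commands '[[0,[0.01,0.1,-0.016],[0,0,0]],[0,[0,0,0.15],[0,0,0]],[0,[-0.06,-0.3,0],[0.3,0,0]],[0,[-0.06,-0.3,0],[0,0,0]],[0,[0,0,-0.04],[0,0,0]]]'

```text
time: 9.45
tool_pos: [525.9, -8.9, 34.9]
tcp_rot: [-89.8, -0.2, -14.6]
ft_force: [-0.3, 0.0, 0.3]
finger_gap: 0.4
```

Emit:
arm_command --commands '[[0,[0.03,0.12,-0.09],[0,0,0]],[0,[0,0,-0.02],[0,0,0]],[0,[0,0.03,-0.015],[0,0,0]]]'

```text
time: 9.7
tool_pos: [526.4, -6.0, 30.4]
tcp_rot: [-89.9, -0.1, -14.8]
ft_force: [-1.9, -6.6, 8.9]
finger_gap: -0.4
```

Emit:
arm_command --commands '[[0,[0,0.1,-0.014],[0,0,0]],[0,[0.005,0.1,-0.018],[0,0,0]]]'

```text
time: 9.87
tool_pos: [527.5, -2.6, 30.7]
tcp_rot: [-90.1, -0.3, -14.8]
ft_force: [-5.7, -8.9, 12.4]
finger_gap: 0.1
```

Emit:
arm_command --commands '[[0,[0.008,0.1,-0.018],[0,0,0]],[0,[0.008,0.1,-0.018],[0,0,0]]]'

```text
time: 10.03
tool_pos: [528.5, 1.2, 31.5]
tcp_rot: [-90.3, -0.4, -14.8]
ft_force: [-1.7, -4.6, 4.6]
finger_gap: 0.1
```

Emit:
arm_command --commands '[[0,[0.008,0.1,-0.018],[0,0,0]],[0,[0.008,0.1,-0.018],[0,0,0]]]'

```text
time: 10.2
tool_pos: [529.8, 6.4, 31.5]
tcp_rot: [-90.4, -0.5, -14.8]
ft_force: [-0.4, -3.9, 4.9]
finger_gap: 0.1
```

```bash
python3 - <<'E'
from h import *
S=snapshot("side"); cv2.imwrite("pics/s6.png",S)
A=cv2.cvtColor(cv2.imread("pics/side0.png"),6).astype(np.float32)
for f in ("s4","s5","s6"):
    B=cv2.cvtColor(cv2.imread(f"pics/{f}.png"),6).astype(np.float32)
    for nm,(x,y,w,h) in dict(slide=(237,200,14,10),fixed=(245,214,20,14),handle=(290,185,24,18)).items():
        try: r=cv2.findTransformECC(A[y:y+h,x:x+w],B[y:y+h,x:x+w],np.eye(2,3,dtype=np.float32),cv2.MOTION_TRANSLATION); print(f,nm,r[1][:,2].round(2),round(r[0],3))
        except Exception as e: print(f,nm,"fail")
p=proj("side",[560,50,43]); print("slide dir px for 4mm",proj("side",[560-3.87,51,43])-p,p, "fixed",proj("side",[522,55,43]))
E
```

```text
s4 slide [-0.02  0.  ] 1.0
s4 fixed [0.03 0.02] 1.0
s4 handle [-0.   -0.01] 1.0
s5 slide [-1.4   0.86] 0.842
s5 fixed [0.01 0.02] 1.0
s5 handle [-0.03  0.  ] 1.0
s6 slide [ 0.94 -0.15] 0.97
s6 fixed [-0.71  0.3 ] 0.963
s6 handle [-0.22  0.07] 0.98
slide dir px for 4mm [0.72452923 0.70874862] [245.07688404 208.3592298 ] fixed [253.55468762 214.7105921 ]
```

```bash
python3 - <<'E'
from h import *
a,b=[crop(cv2.imread(f"pics/{f}.png"),232,196,40,36,10) for f in ("side0","s6")]
cv2.imwrite("pics/c8.png",np.hstack([a,b]))
E
```

```text
(no output)
```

View pics/c8.png

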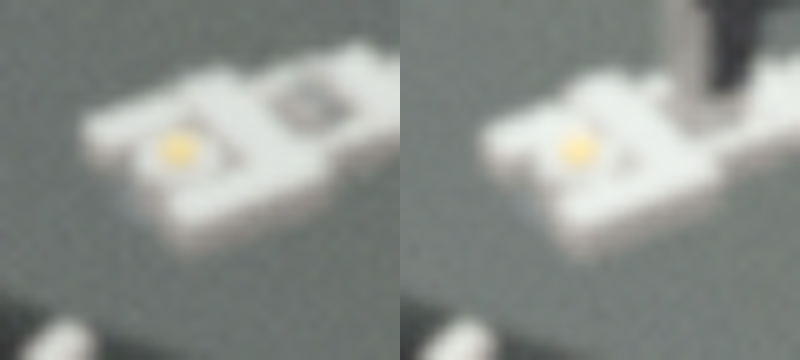

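The sliding jaw has moved in against the nut: the gap has gone, compared with the start crop on the left. The stub is unchanged and the wrench seated about 1 px towards the nut. In stroke 4 the worm resisted 10.6 N at 12 N press, where rolling takes 4 N, so it is stopped. One firmer confirming push, then lift.

Emit:
arm_command --commands '[[0,[0.008,0.05,-0.022],[0,0,0]],[0,[0.008,0.05,-0.022],[0,0,0]]]'

```text
time: 10.42
tool_pos: [530.6, 8.9, 31.3]
tcp_rot: [-90.5, -0.5, -14.8]
ft_force: [-6.9, -6.7, 11.0]
finger_gap: -0.5
```

Emit:
arm_command --commands '[[0,[0.008,0.06,-0.022],[0,0,0]]]'

```text
time: 10.5
tool_pos: [530.8, 9.9, 31.3]
tcp_rot: [-90.6, -0.5, -14.8]
ft_force: [-5.4, -7.4, 10.9]
finger_gap: -0.0
```

Emit:
arm_command --commands '[[0,[0,0,0.4],[0.5,0,0]],[0,[0,0,0.8],[0,0.5,0]],[20,[-0.3,-0.9,0.3],[0,0,0]],[20,[-0.3,-0.9,0],[0,0,0]],[20,[-0.2,-0.9,0],[0,0,0]]]'

```text
time: 10.92
tool_pos: [504.9, -65.6, 75.6]
tcp_rot: [-90.0, 0.4, -14.3]
ft_force: [0.2, 0.2, -0.4]
finger_gap: 17.0
```

Blocked at about 9 N along the stroke, so the fit is confirmed. Now I'll measure the handle yaw from the side view before turning.

```bash
cat >> h.py <<'E'
N0=np.array([540.8,51.2])
def sideyaw(im,yaw0,z=40.7):
    """handle yaw from the side view, bright pixels near the expected handle cast on height z"""
    m=(im.min(2)>165)&(im.max(2).astype(int)-im.min(2)<45); a=np.radians(yaw0); v=np.array([np.cos(a),np.sin(a)]); n=np.array([-v[1],v[0]])
    q=np.array([plane("side",(u,w),z)[:2] for w,u in np.argwhere(m)]); p=q-N0
    k=(p@v>90)&(p@v<192)&(abs(p@n)<28); l=cv2.fitLine(p[k].astype(np.float32),cv2.DIST_HUBER,0,.01,.01).ravel()
    d=l[:2]*np.sign(l[:2]@v); h=(p@v)[abs(p@n)<28]
    return np.degrees(np.arctan2(d[1],d[0])),l[2:]@np.array([-d[1],d[0]]),k.sum(),h[(h<230)].max()
E
python3 - <<'E'
from h import *
S=snapshot("side");T=snapshot("top");cv2.imwrite("pics/s7.png",S);cv2.imwrite("pics/t7.png",T); s=sense();print(s["tool_pos"],s["tcp_rot"],s["finger_gap"])
for f in("side0","s5","s7"): print(f,sideyaw(cv2.imread(f"pics/{f}.png"),-104.5))
A=cv2.cvtColor(cv2.imread("pics/side0.png"),6).astype(np.float32);B=cv2.cvtColor(S,6).astype(np.float32)
for nm,(x,y,w,h) in dict(fixed=(245,214,20,14),end=(298,184,18,16)).items():
    r=cv2.findTransformECC(A[y:y+h,x:x+w],B[y:y+h,x:x+w],np.eye(2,3,dtype=np.float32),cv2.MOTION_TRANSLATION); print(nm,r[1][:,2].round(2),round(r[0],3))
E
```

```text
[504.50151596 -68.26102654  75.20560151] [-90.11629814   0.40940205 -14.52909256] 16.931604008748856
side0 (np.float64(-103.23408321677094), np.float64(-7.21651099720475), np.int64(99), np.float64(197.22678663197465))
s5 (np.float64(-104.89530192320898), np.float64(-0.1816175605540593), np.int64(161), np.float64(197.22678663197465))
s7 (np.float64(-105.08765421321644), np.float64(0.43379528172681603), np.int64(164), np.float64(197.22678663197465))
fixed [-0.76  0.24] 0.993
end [-0.03  0.13] 0.981
```

Handle yaw is unchanged (-104.9° then -105.1°). I'll open to about 34 mm and straddle the handle at r≈135 mm.

Emit:
arm_command --commands '[[40,[0.08,-0.37,0],[0,-0.3,0]],[40,[0,0,-0.5],[0,0,0]],[40,[0,0,-0.5],[0,0,0]],[40,[0,0,-0.4],[0,0,0]],[40,[0,0,0],[0,0,0]]]'

```text
time: 11.43
tool_pos: [507.3, -77.0, 30.8]
tcp_rot: [-89.8, 0.1, -14.7]
ft_force: [-0.5, 0.5, -1.5]
finger_gap: 34.3
```

Emit:
arm_command --commands '[[40,[0,0,-0.2],[0,0,0]],[40,[0,0,-0.1],[0,0,0]],[40,[0,0,0],[0,0,0]]]'

```text
time: 11.68
tool_pos: [506.9, -74.9, 20.5]
tcp_rot: [-89.7, 0.2, -14.6]
ft_force: [0.7, 0.7, -0.6]
finger_gap: 34.3
```

Emit:
arm_command --commands '[[40,[0,-0.05,-0.08],[0,0,0]],[40,[0,-0.05,-0.07],[0,0,0]]]'

```text
time: 11.85
tool_pos: [507.7, -77.5, 16.7]
tcp_rot: [-89.7, 0.2, -14.6]
ft_force: [0.6, -0.5, -0.6]
finger_gap: 34.1
```

Emit:
arm_command --commands '[[40,[0,0,-0.06],[0,0,0]],[40,[0,0,-0.05],[0,0,0]]]'

```text
time: 12.02
tool_pos: [508.4, -77.9, 13.8]
tcp_rot: [-89.7, 0.1, -14.6]
ft_force: [-0.8, -0.5, -0.0]
finger_gap: 34.2
```

Emit:
arm_command --commands '[[28,[0,0,-0.02],[0,0,0]],[28,[0,0,0],[0,0,0]],[28,[-0.22,0.07,0],[0,0,-3]],[28,[-0.22,0.08,0],[0,0,-3]]]' --force 20

```text
time: 12.35
tool_pos: [497.5, -74.5, 14.1]
tcp_rot: [-89.7, -0.2, -20.7]
ft_force: [2.3, -1.4, -2.5]
finger_gap: 23.8
```

Emit:
arm_command --commands '[[28,[-0.22,0.08,-0.01],[0,0,-2.5]],[28,[-0.22,0.09,-0.01],[0,0,-2.5]],[28,[-0.21,0.1,-0.01],[0,0,-2.8]],[28,[-0.2,0.11,-0.01],[0,0,-3]],[28,[-0.2,0.12,-0.01],[0,0,-3]]]'

```text
time: 12.77
tool_pos: [469.2, -60.9, 14.7]
tcp_rot: [-89.6, -0.8, -35.3]
ft_force: [3.4, -1.4, -1.7]
finger_gap: 23.8
```

```bash
cat > a.py <<'E'
from h import *
s=sense(); d=s["tool_pos"][:2]-N0; print("r",np.hypot(*d),"ang",np.degrees(np.arctan2(d[1],d[0])),"toolyaw-90",s["tcp_rot"][2]-90,s["tool_pos"][2],s["ft_force"])
S=snapshot("side"); print("stub",stub("side",S,(243,205,14,12)))
for g in (-110,-120,-130,-140,-150,-160,-165,-170): 
    try:print(g,np.round(sideyaw(S,g),1))
    except Exception as e: pass
E
python3 a.py
```

```text
r 132.98320115398818 ang -122.57847555755374 toolyaw-90 -125.28026274987096 14.712698404845238 [ 3.36549491 -1.4255916  -1.69527327]
stub [249.44298246 210.65350877]
-110 [-99.6 -39.9  29.  145.8]
-120 [-123.9   -1.6  118.   194.4]
-130 [-123.4   -3.8  115.   193.1]
-140 [-133.4   10.2   27.   117.5]
```

Emit:
arm_command --commands '[[28,[-0.19,0.13,-0.02],[0,0.4,-2.5]],[28,[-0.19,0.14,-0.02],[0,0.2,-2.5]],[28,[-0.18,0.15,-0.02],[0,0.2,-2.7]],[28,[-0.17,0.16,-0.02],[0,0,-2.7]],[28,[-0.16,0.17,-0.02],[0,0,-2.7]]]'

```text
time: 13.23
tool_pos: [445.8, -41.3, 14.7]
tcp_rot: [-90.0, -0.7, -48.8]
ft_force: [-0.4, -5.6, 0.2]
finger_gap: 23.9
```

Emit:
arm_command --commands '[[28,[-0.15,0.17,-0.02],[0,0,-2.7]],[28,[-0.14,0.18,-0.02],[0,0,-2.7]],[28,[-0.13,0.19,-0.02],[0,0,-2.7]]]'

```text
time: 13.48
tool_pos: [434.9, -27.8, 14.6]
tcp_rot: [-90.0, -1.1, -57.0]
ft_force: [-0.4, -5.8, 1.4]
finger_gap: 23.9
```

```bash
python3 a.py
```

```text
r 132.17052845643002 ang -143.28039829698298 toolyaw-90 -147.04500946434604 14.581884188048248 [-0.37065363 -5.80654809  1.42374621]
stub [249.43243243 210.68018018]
-110 [ -53.8 -123.4   22.   161.7]
-120 [ -54.7 -122.6   12.   149.2]
-130 [-154.6   20.9   13.   109.3]
-140 [-144.1   -4.9  134.   194.1]
-150 [-143.7   -6.2  133.   194.5]
-160 [-149.4    0.8   34.   152.5]
-165 [-138.8  -22.1   10.   105.2]
```

Emit:
arm_command --commands '[[28,[-0.13,0.19,-0.02],[0,0.4,-1.5]],[28,[-0.12,0.2,-0.02],[0,0.2,-1.5]],[28,[-0.11,0.2,-0.02],[0,0.2,-2]],[28,[-0.1,0.21,-0.02],[0,0,-2.5]],[28,[-0.09,0.21,-0.02],[0,0,-2.5]]]'

```text
time: 13.95
tool_pos: [420.7, -1.2, 14.1]
tcp_rot: [-90.7, -1.2, -66.9]
ft_force: [-0.5, -6.3, 1.1]
finger_gap: 23.9
```

```bash
sed -i 's/(-110,.*-170)/(-150,-155,-160,-165)/' a.py; python3 a.py; python3 - <<'E'
from h import *
T=snapshot("top"); cv2.imwrite("pics/t8.png",T)
P=np.r_[N0,45.7]
try: v,c,n,_=handle(T,40.7,P,90,190); print("top",np.degrees(np.arctan2(v[1],v[0])),n)
except Exception as e: print(e)
E
```

```text
r 131.09008200584194 ang -156.41628252774012 toolyaw-90 -156.94873179841545 14.098757375333143 [-0.51266649 -6.28793184  1.07573639]
stub [249.40723982 210.69230769]
-150 [-152.3  -14.9  101.   193.9]
-155 [-155.7   -9.2  141.   196.3]
-160 [-155.6   -9.4  140.   196.7]
-165 [-156.7   -7.5  131.   195.5]
OpenCV(4.12.0) /io/opencv/modules/imgproc/src/linefit.cpp:50: error: (-215:Assertion failed) count > 0 in function 'fitLine2D_wods'
```

Emit:
arm_command --commands '[[28,[-0.09,0.22,-0.02],[0,0.4,-3]],[28,[-0.08,0.22,-0.02],[0.2,0.4,-3]],[28,[-0.06,0.22,-0.02],[0,0.2,-3]]]'

```text
time: 14.3
tool_pos: [415.5, 16.6, 13.6]
tcp_rot: [-91.5, -0.8, -75.6]
ft_force: [-0.8, -4.9, 2.5]
finger_gap: 23.8
```

Emit:
arm_command --commands '[[28,[-0.02,0.1,0],[0,0,-1]],[28,[0,0,0],[0,0,0]]]'

```text
time: 14.47
tool_pos: [414.7, 19.4, 13.5]
tcp_rot: [-91.6, -0.8, -76.4]
ft_force: [0.2, -0.3, 1.0]
finger_gap: 24.0
```

```bash
python3 a.py
```

```text
r 130.01215675964607 ang -165.84170774923956 toolyaw-90 -166.4097282141277 13.528091905541217 [ 0.21894059 -0.28013531  0.99751077]
stub [249.37719298 210.63596491]
-155 [-155.5  -24.    29.   178.3]
-160 [-160.8  -18.1  110.   196.1]
-165 [-162.8  -15.4  142.   197.8]
```

Emit:
arm_command --commands '[[50,[0,-0.05,0],[0,0,0]],[50,[0,0,0],[0,0,0]],[50,[0,0,0.3],[0,0,0]],[50,[0,0,0.8],[0,0,0]],[50,[0,0,1],[0,0,0]]]'

```text
time: 14.93
tool_pos: [409.2, 18.2, 72.7]
tcp_rot: [-92.2, -0.5, -76.0]
ft_force: [0.3, 0.7, 0.7]
finger_gap: 42.6
```

Emit:
arm_command --commands '[[50,[0,0,1],[0,0,0]],[50,[0,-0.5,1],[0,0,0]],[50,[0,-1,0.5],[0,0,0]],[50,[0,-1,0],[0,0,0]],[50,[0,-1,0],[0,0,0]]]'

```text
time: 15.35
tool_pos: [411.9, -86.1, 162.2]
tcp_rot: [-91.5, -0.6, -75.2]
ft_force: [-0.4, -0.3, -0.2]
finger_gap: 42.8
```

Emit:
arm_command --commands '[[50,[0,-1,0],[0,0,0]],[50,[0,-1,0],[0,0,0]],[50,[0,-1,0],[0,0,0]],[50,[0,-1,0],[0,0,0]],[50,[0,-1,0],[0,0,0]]]'

```text
time: 15.77
tool_pos: [412.7, -244.2, 169.4]
tcp_rot: [-91.0, -0.9, -74.9]
ft_force: [1.2, -0.1, 0.8]
finger_gap: 43.1
```

```bash
python3 - <<'E'
from h import *
T=snapshot("top");S=snapshot("side"); cv2.imwrite("pics/t9.png",T);cv2.imwrite("pics/s9.png",S)
P=np.r_[N0,45.7]
for f in("top0","t9"):
    I=cv2.imread(f"pics/{f}.png")
    for a,b in ((90,185),(75,195)):
        v,c,n,_=handle(I,40.7,P,a,b); n2=np.array([-v[1],v[0]]); m=wmask(I,P); p=np.array([plane("top",(u,w),41.7)[:2]-P[:2] for w,u in np.argwhere(m)])
        print(f,"yaw",np.degrees(np.arctan2(v[1],v[0])).round(2),n,"off",((P[:2]-c)@n2).round(1),"ext",(p@v).min().round(1),(p@v).max().round(1))
    print(stub("top",I,(212,195,14,13)))
cv2.imwrite("pics/c9.png",np.hstack([crop(T,195,175,60,95,6),crop(S,225,185,80,114,5)]))
E
```

```text
top0 yaw -104.04 238 off 0.1 ext -14.3 199.8
top0 yaw -104.35 315 off -0.9 ext -14.3 199.9
[217.88651535 200.69425901]
t9 yaw -165.04 233 off 4.1 ext -17.0 197.5
t9 yaw -166.79 306 off -1.4 ext -16.8 197.5
[217.88293371 200.70239774]
```

View pics/c9.png

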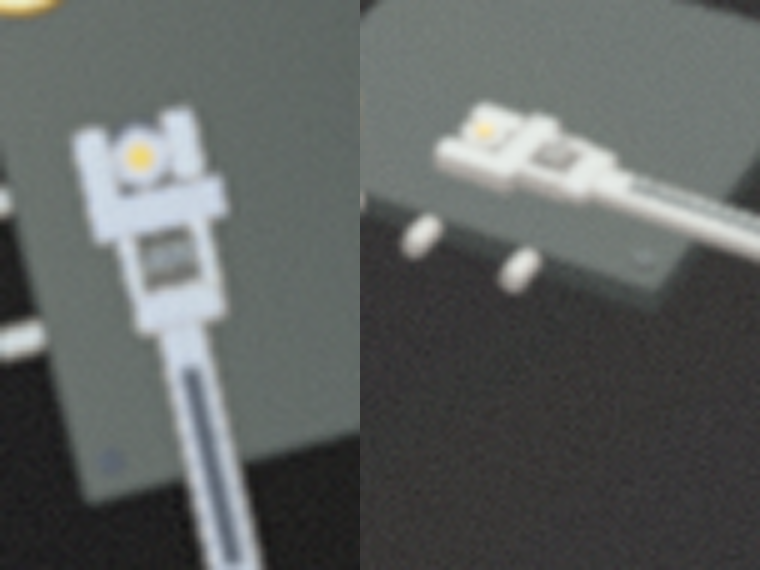

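The last picture shows both jaws snug on the nut, the throat seated and the wrench flat (stub at top px (218,201), unmoved). A tighter angle comparison follows.

```bash
python3 - <<'E'
from h import *
P=np.r_[N0,45.7]
for f,y in(("top0",-104.3),("t9",-165.5)):
    I=cv2.imread(f"pics/{f}.png"); m=wmask(I,P)
    p=np.array([plane("top",(u,w),40.7)[:2]-P[:2] for w,u in np.argwhere(m)])
    for lo,hi,g in ((80,190,16),(80,190,12.5),(25,190,30)):
        yy=y
        for _ in range(5):
            a=np.radians(yy);v=np.array([np.cos(a),np.sin(a)]);n=np.array([-v[1],v[0]]);X,Y=p@v,p@n
            k=(X>lo)&(X<hi)&(abs(Y)<g); b,c=np.polyfit(X[k],Y[k],1); yy+=np.degrees(np.arctan(b))
        print(f,lo,g,"yaw",round(yy,2),"off",round(c,2),k.sum())
for nm,tb in dict(bottle=(50,110,70,60),beaker=(50,180,60,45),balance=(370,155,80,95)).items():
    x,y,w,h=tb;print(nm,"top diff",cv2.absdiff(cv2.imread("pics/top0.png"),cv2.imread("pics/t9.png"))[y:y+h,x:x+w].mean().round(2))
E
```

```text
top0 80 16 yaw -103.8 off 0.13 283
top0 80 12.5 yaw -103.8 off 0.13 283
top0 25 30 yaw -104.36 off 1.6 597
t9 80 16 yaw -166.02 off 0.24 274
t9 80 12.5 yaw -166.02 off 0.24 274
t9 25 30 yaw -166.58 off 1.72 581
bottle top diff 2.25
beaker top diff 2.2
balance top diff 26.52
```

```bash
python3 - <<'E'
from h import *
a,b=cv2.imread("pics/side0.png"),cv2.imread("pics/s7.png")
for nm,(x,y,w,h) in dict(bal_side_s7=(312,132,50,45)).items(): print(nm,cv2.absdiff(a,b)[y:y+h,x:x+w].mean())
t=cv2.imread("pics/top0.png")
for f in("t7","t9"):
    d=cv2.absdiff(t,cv2.imread(f"pics/{f}.png"))[155:250,370:450].max(2)>30; q=np.argwhere(d); print(f,len(q),q.min(0)if len(q) else"",q.max(0) if len(q) else "")
I=cv2.imread("pics/t9.png"); print(proj("top",[412,-244,300]))
print(sense()["ft_force"],sense()["time"])
E
```

```text
bal_side_s7 9.40637037037037
t7 0  
t9 1671 [50  0] [94 72]
[360.02642427 257.4463983 ]
[-0.21285382  0.52855617  0.81649018] 15.8667
```

Emit:
arm_command --commands '[[50,[-0.5,-1,0.5],[0,0,0]],[50,[-0.5,-1,0.5],[0,0,0]],[50,[-0.5,-1,0],[0,0,0]],[50,[-0.5,-1,0],[0,0,0]],[50,[-0.5,-1,0],[0,0,0]]]'

```text
time: 16.28
tool_pos: [337.0, -395.9, 203.8]
tcp_rot: [-90.8, -0.9, -74.5]
ft_force: [0.6, -0.0, 0.9]
finger_gap: 43.0
```

```bash
python3 - <<'E'
from h import *
t=cv2.imread("pics/top0.png"); T=snapshot("top")
d=cv2.absdiff(t,T)[155:250,370:450].max(2)>30; q=np.argwhere(d); print(len(q),q.min(0)if len(q) else"",q.max(0) if len(q) else "")
print(sense()["tool_pos"],sense()["ft_force"])
E
```

```text
0  
[ 333.94453933 -400.79265284  203.88116687] [-5.93241593 -0.41600491  0.63883729]
```

The balance is unmoved: the difference was only the arm in front of it. The last reading of -5.9 N in x came while the arm was still braking in free air. I'm letting it settle, then handing in.

Emit:
arm_command --commands '[[50,[0,0,0],[0,0,0]],[50,[0,0,0],[0,0,0]],[50,[0,0,0],[0,0,0]]]'

```text
time: 16.58
tool_pos: [332.5, -402.0, 205.1]
tcp_rot: [-90.9, -1.0, -74.8]
ft_force: [-0.5, 0.2, -0.1]
finger_gap: 42.8
```

```bash
python3 -c "
from bench import *
print(sense()['ft_force']); print(hand_in())"
```

```text
[-0.51318008  0.21155087 -0.11302942]
the job is handed in; nothing more can be done
None
```

I set the wrench jaws to the nut by rolling the worm, turned the nut clockwise with the handle, withdrew the arm and handed the job in. This took about 17 s of the 72 s allowed.

**Jaw setting:** I rolled the worm with the shut fingertip in four strokes plus a short confirming push. It stopped: along the stroke it resisted 9 to 10 N, where rolling takes about 4 N. The pictures show the sliding jaw against the nut with no gap left. The wrench slid about 2 mm onto the nut and seated.

**Tightening:** I pushed the handle round with the fingers straddling it at about 24 mm, without clamping.

**Last checks:**
- **Turn:** the top view puts the wrench turn at about 62° from its loose starting position. The side view and the fingers' path gave 58° to 61°. I could not measure the nut's own angle; any slack before the jaws bit would make it slightly less than the wrench's turn.
- **Wrench:** it lies flat with its jaws on the nut, and the nut's centre has not moved.
- **Other things:** the bottle, beaker and balance look unmoved in the top view. The force reading was about zero at hand-in.

**What did not go as intended or disagreed:**
- **Fingertip height:** in both cameras the fingertips sit about 30 mm higher than the reported position and the 19 mm nose length imply. I worked from the pictures and from touch instead.
- **Plate height:** the two-view plate height of about 29 mm did not fully agree with the plate's apparent size in the top view. Touch settled the approach.
- **Worm pressing force:** it briefly reached 11 to 12 N upright and about 16 N in all. That is above the suggested 5 to 7 N but under the 20 N limit.

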